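# Jog the welding turntable from its control desk

### The arm

A 6-joint arm with a two-finger parallel gripper is mounted at the origin on the work surface. World frame = base frame: x ahead of the robot, y to its left, z up, the work surface at z = 0. Lengths are in m, angles in rad, forces in N, time in s.
With the tool pointing down it reaches from about 0.25 to 0.775 m from the base axis. Payload 4 kg.
Tool frame: the origin (TCP) lies on the centre line of the jaws, within the pads' length; the fingertips stand 25 mm ahead of it and the grasp point (between the pads) lies 6 mm ahead of it; z points along the fingers, y is the line along which they close (so a half turn about z gives the same grasp; the last joint's range is limited). The gripper opens to 94 mm and grips with 3 to 60 N. Pads are 16 mm wide; open, the fingers measure 119 mm over their backs; the gripper's body (75 mm by 177 mm) begins 78 mm behind the grasp point.
Start: joints at [-1.402, 0.087, 1.371, -0, 1.684, -0.103], TCP at [0.148, -0.53, 0.231] pointing down, gripper open.
Joint ranges: [-3.1, 3.1], [-0.76, 2.03], [0.27, 2.55], [-1.08, 4.22], [0.17, 2.65], [-2.57, 2.57]. Speed limits (rad/s): [2.79, 2.79, 3.14, 3.14, 3.14, 3.14].

### API

Orientations are given as [roll, pitch, yaw] about the fixed x, y, z axes, in that order (R = Rz(yaw) Ry(pitch) Rx(roll)).
In Python, from bench import robot, imaging gives the robot as it stands. The module is installed in compiled form; this text tells all that it offers.
- The arm moves only by the tool drive_tool, never from a script. Its argument "series" is a list of rows, each a list of 3 entries, a list of its own where there are three numbers: the finger opening in m, from 0 to 0.094, then the shift along the tool's x, y, z in m, then the turn, a rotation vector about the tool's x, y, z in rad. A call has 1 to 5 rows; each row is the pose to reach, as a shift and turn from the pose commanded when the call began, along the tool's axes at that moment; what a row does not reach only later rows make up. A row lasts 1/8 s, in which the tool goes at most 62.5 mm and 10.7 degrees, less where a joint would pass 70% of its speed; a pose out of reach is approached as far as the arm can. A call with a gripper value outside its range is refused whole. The fingers move at their own pace and stop on an object; the grip force is fixed at half the most. Time passes only in rows, so rows that repeat a pose let the fingers close. It gives the time, the measured TCP pose, the force, the opening and the grip force at its end, in the units of the state.
- robot.get_obs(): the state, without advancing time (a new reading comes with each control period).
- imaging.snapshot(name): name is "scene" or "top" or "wrist"; returns the picture (420x560x3 uint8, red, green, blue); there is no depth.
- imaging.get_calibration(name): a dict with "intrinsics" (3x3 intrinsics, pixels), "position" and "rotation" of the camera in the world. Camera axes: x right, y up, looking along -z (the intrinsics and any distortion apply to the point x, -y, -z); pixel columns grow to the right and rows downward; lengths in m; the calibration is good to about 2 mm. The wrist camera is an equidistant fisheye: a pixel r from the principal point sees the ray r / f radians off the axis. A picture is of the moment at which its call begins: read the wrist's pose just before it. get_calibration takes no time and is no camera call; for the wrist camera it gives the pose at the moment of the call.
- robot.close_job(): hands the job in; it is judged then, once.
The state is a dict: "time": time; "joint_positions": joint angles; "qvel": joint speeds; "joint_torque": joint torques, N m; "tool_pos": TCP position; "ee_rot": TCP orientation; "wrist_force": force on the tool from outside, world axes, zero at the start; "wrist_torque": the same for the moment, N m; "width": finger opening in m; "finger_force": force on a finger pad.
Only numpy, scipy, OpenCV 4.12 (cv2) and the standard library are available. Lean on these libraries where they do the work, as an engineer would, in place of code of your own. Each camera call takes 0.05 s, during which the arm holds its last target. There are 200 camera calls.

### The job

Run the welding turntable from its control desk: first press down the raised far end of the rocker switch so that it goes fully over, then push the big mushroom button fully in, and last press the oblong bar key fully down, in that order. The bar key works only while held, so finish with your fingers still holding it down. Leave the small round button unpressed, and pick up or push aside nothing else on the bench.

Things in the scene. Friction and masses are not known exactly. Their poses are not given: they have to be found in the camera images.
- desk: fixed low painted box 190 (x) x 420 (y) x 50 mm tall, turned about z. Origin: centre of its underside; x points away from the robot, y along its row of four aluminium plates (80 x 56 x 8 mm, 92 mm apart, centred 30 mm beyond the desk's middle in x, turned like the desk). Each plate has one black control on its centre; which is where varies. None stands over 40 mm above the desk top
- bar_module: the aluminium plate, 80 x 56 x 8 mm, fixed on the desk top, that carries the bar key; origin at the centre of its underside, 50 mm above the table, axes as the desk's
- rocker_raised_end (a point): point to press on the rocker, a shallow V-shaped paddle 64 mm long (desk's x), 30 mm wide, hinged across its middle (along desk's y, 68 mm above the table). Start: near half about level, far half sloping up at about 0.36 rad. The point is the middle of the far half's top face, 22 mm from the hinge towards the desk's +x; it ends 68 mm above the table, the far half then level
- rocker (a joint): rocker angle (rad): 0 off (far half up), 0.36 on, its stop (far half level, near half up). No spring: it has friction, takes 2 to 4 N at the point, and stays where it is left
- mushroom_top (a point): centre of the top face of the round mushroom-headed push button, 42 mm across, the largest and tallest of the controls; the top is 88 mm above the table when out; presses straight down
- mushroom (a joint): how far the mushroom button is pushed in (m): 0 out, 0.008 fully in at its stop. No spring: friction of about 3 N, it stays in where it is left
- bar_key_top (a point): centre of the flat top of the oblong bar key, 52 (desk's x) x 26 mm (desk's y); the top is 77 mm above the table when up; presses straight down
- bar_key (a joint): how far the bar key is down (m): 0 up, 0.006 at its stop. Sprung: starts to move at about 2 N, fully down at about 5.5 N, comes back up when let go
- small_button_top (a point): centre of the top of the small round button, 20 mm across, 74 mm above the table: not to be pressed
- small_button (a joint): how far the small round button is down (m): 0 up, 0.005 down; sprung, about 1.5 to 4 N
- hex_nut: a loose steel hex nut, 24 mm across, 16 mm tall, lying on the desk in the gap between the two middle plates; origin at its underside
- nozzle: a loose copper welding nozzle, 20 mm across, 40 mm tall, standing on the desk's near ledge; origin at its underside
- collar: a loose steel collar, 36 mm across, 14 mm tall, lying on the desk's near ledge; origin at its underside
- ring_stand: the loose welded workpiece: a 180 mm steel hoop with three thin posts and a sloping 165 x 160 mm sheet on top, 135 mm tall, standing right of the desk; origin at the hoop's centre on the table
- wire_brush: a loose wire brush lying on the table left of the desk; origin at its underside
- hammer: a loose hammer lying on the table left of the desk; origin at its underside
- spatter_can: a loose plain metal can, 60 mm across, 80 mm tall, standing on the table behind the desk; origin at its underside

How it is judged:
On the way, in this order (a step that is already met when the one before it is completed fails the run):
1. the rocker is switched fully over (value of joint rocker above 0.28 rad), for 0.1 s.
2. the mushroom button is pushed fully in, the rocker still on (value of joint rocker above 0.28 rad and value of joint mushroom above 0.006 m), for 0.1 s.
3. the bar key is held down by the fingers (all of step 2 and value of joint bar_key above 0.004 m and contact force between the fingers and bar_module above 1 N), for 0.2 s.
At the end, for the whole second after the job is handed in: Rocker over (joint above 0.28 of 0.36 rad), mushroom button in (above 6 of 8 mm), bar key held down by the fingers (above 4 of 6 mm, fingers pressing with more than 1 N), small round button up (under 2 mm), and every loose thing within 30 mm of its start (all of step 3 and value of joint small_button below 0.002 m and distance of each of hex_nut, nozzle, collar, ring_stand, wire_brush, hammer, spatter_can from where it was at the start of the episode below 0.03 m); the arm keeps its last pose, push and grip.
It fails at once if the mushroom button is pushed (past 4 mm) before the rocker is over (value of joint mushroom above 0.004 m and value of joint rocker below 0.2 rad).
It fails at once if the bar key is pressed (past 2 mm) before the mushroom button is in (value of joint bar_key above 0.002 m and value of joint mushroom below 0.005 m).
It fails at once if the small round button is pressed (past 2 mm) (value of joint small_button above 0.002 m).
It fails at once if a loose thing is lifted or pushed more than 30 mm from its place (distance of any of hex_nut, nozzle, collar, ring_stand, wire_brush, hammer, spatter_can from where it was at the start of the episode above 0.03 m).
It also fails if it takes over 48 s, if anything falls off the work surface, if the arm or the gripper's body presses on something with over 40 N, if the wrist force passes 120 N, or if a joint passes its speed limit or range.

## Working session

There is one attempt and no reset: what is moved stays moved. The work goes in short steps, Python scripts to look and compute and a tool call to move; the robot and the scene stay as the last step left them, time stands still between calls to the robot, and variables do not carry over. Pictures are saved under pics/ and viewed, at most 10 in all, crops included, and the job is handed in when it is done.

Besides the shell and the picture viewer there is one more tool, called after ">>>" as name([rows], argument=value, ...), one row to a line, values as JSON. drive_tool: Moves the arm, as the interface text tells. Its arguments: {"type":"object","properties":{"series":{"type":"array"}},"required":["series"]}

```bash
mkdir -p pics
python3 - <<'E'
from bench import robot, imaging
import cv2,numpy as np
for n in ("top","scene"):
    im=imaging.snapshot(n); cv2.imwrite(f"pics/{n}0.png",im[:,:,::-1])
    c=imaging.get_calibration(n); print(n,c)
print(robot.get_obs())
E
```

```text
top {'intrinsics': array([[518.48741969,   0.        , 278.75834516],
       [  0.        , 518.48741969, 213.12788632],
       [  0.        ,   0.        ,   1.        ]]), 'position': array([0.4159765 , 0.01524724, 1.63209269]), 'rotation': array([ 0.09894938,  0.01538172, -1.54455748])}
scene {'intrinsics': array([[404.65922712,   0.        , 278.70118798],
       [  0.        , 404.65922712, 215.71116029],
       [  0.        ,   0.        ,   1.        ]]), 'position': array([ 1.32006182, -0.17437262,  1.2526851 ]), 'rotation': array([ 0.59363888, -0.01018488,  1.31449418])}
{'time': 0.1, 'joint_positions': array([-1.40208645e+00,  8.78656187e-02,  1.37206508e+00, -1.45750582e-05,
        1.68359313e+00, -1.03083951e-01]), 'qvel': array([-2.16872867e-03, -2.57267161e-03, -3.90581523e-03, -9.90992569e-05,
       -7.91740829e-04, -5.69035372e-04]), 'joint_torque': array([ 1.14844046e-03, -3.41252697e+01, -3.03301835e+01,  7.19168410e-02,
        3.04329791e-02, -9.09880214e-05]), 'tool_pos': array([ 0.14757929, -0.52938085,  0.22944893]), 'ee_rot': array([-3.13967024e+00, -1.84311813e-04,  2.71792028e-01]), 'wrist_force': array([-0.00465108, -0.80592221, -0.63578746]), 'wrist_torque': array([-0.01487165,  0.07074722,  0.01133905]), 'finger_force': 0.0, 'width': 0.09415080007104672}
```

View pics/top0.png

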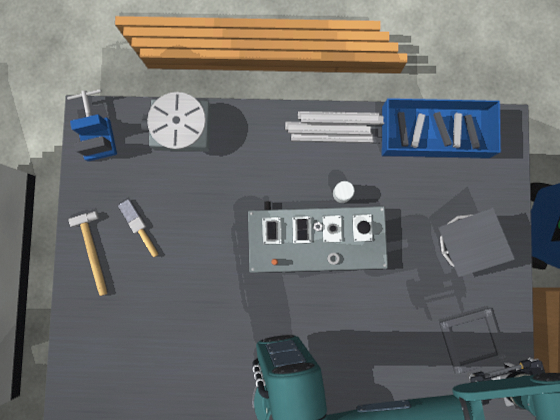

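View pics/scene0.png

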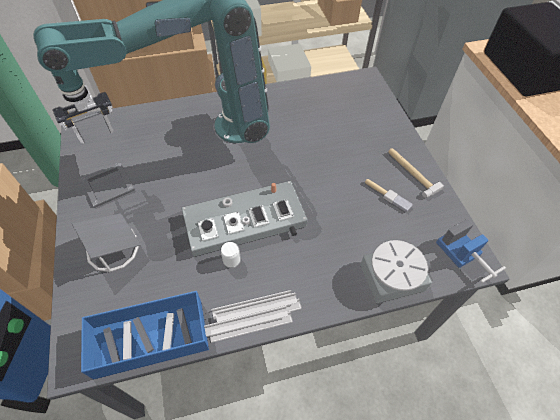

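The top view shows the desk with plates at about (272,230), (302,229), (333,228) and (363,227). The mushroom appears to be the right one and the small button next to it. The two left ones need an enlargement.

```bash
cat > h.py <<'E'
from bench import robot, imaging
import cv2,numpy as np
from scipy.spatial.transform import Rotation as R
def ground(name,uv,z,c=None,):
    c=c or imaging.get_calibration(name);K=c["intrinsics"]
    d=np.array([(uv[0]-K[0,2])/K[0,0],-(uv[1]-K[1,2])/K[1,1],-1])
    if name=="wrist":
        r=np.hypot(d[0],d[1]);d=np.array([d[0]/r*np.sin(r),d[1]/r*np.sin(r),-np.cos(r)])
    w=R.from_euler('xyz',c["rotation"]).apply(d);p=c["position"]
    return p+w*(z-p[2])/w[2]
E
python3 - <<'E'
from h import *
a=cv2.imread("pics/top0.png")[195:280,240:400];b=cv2.imread("pics/scene0.png")[175:275,175:315]
a=cv2.resize(a,(800,425),interpolation=cv2.INTER_CUBIC)
cv2.imwrite("pics/a.png",a)
b=cv2.resize(b,None,fx=5,fy=5,interpolation=cv2.INTER_CUBIC);cv2.imwrite("pics/b.png",b)
for uv in [(272,230),(302,229),(333,228),(363,227)]: print(ground("top",uv,.06))
for uv in [(248,211),(386,207),(386,269),(250,272)]: print(ground("top",uv,.05))
E
```

```text
[0.51937259 0.06269486 0.06      ]
[ 0.5247097  -0.02830188  0.06      ]
[ 0.53011554 -0.12219965  0.06      ]
[ 0.53543751 -0.2129371   0.06      ]
[0.57659253 0.13830434 0.05      ]
[ 0.59931378 -0.28396353  0.05      ]
[ 0.41061017 -0.2850714   0.05      ]
[0.39070542 0.12625485 0.05      ]
```

View pics/a.png

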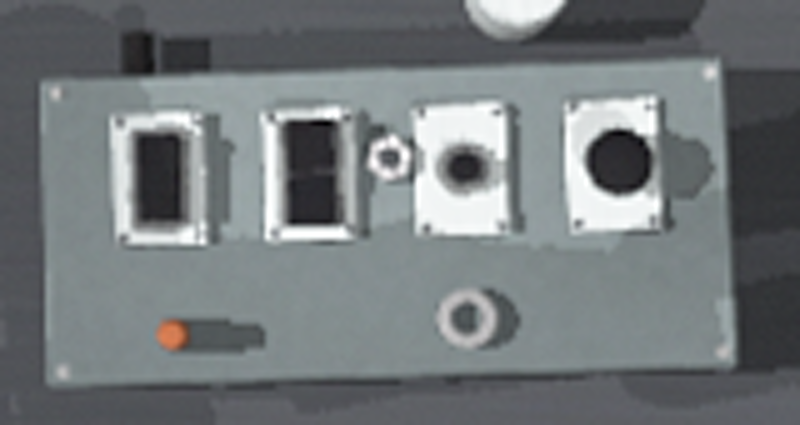

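View pics/b.png

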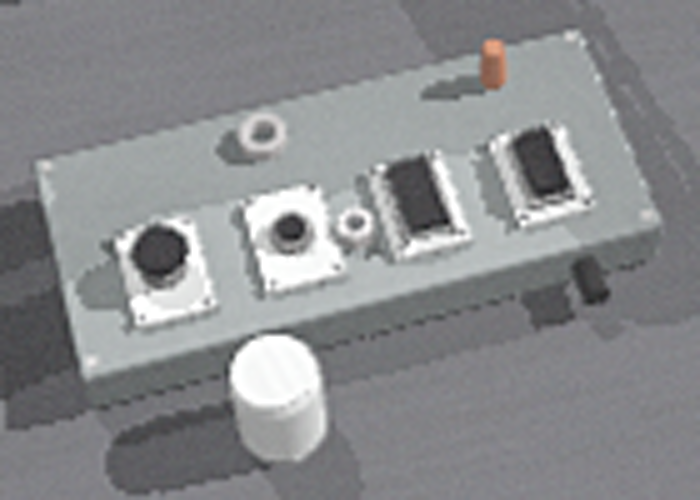

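The leftmost plate carries the bar key. The second, with a crease across it, is the rocker. The nut sits at (318,227), with the small button third and the mushroom fourth. The 276 mm plate span matches and the desk yaw is about 0.058.

```bash
cat >> h.py <<'E'
def delta(t,yaw=0.058):
    o=robot.get_obs();Rc=R.from_euler('xyz',o["ee_rot"])
    Rt=R.from_euler('xyz',[np.pi,0,yaw])
    print("pos",o["tool_pos"].round(4),o["ee_rot"].round(3),"t",o["time"],"F",o["wrist_force"].round(2))
    print("shift",Rc.inv().apply(np.array(t)-o["tool_pos"]).round(4),"turn",(Rc.inv()*Rt).as_rotvec().round(4))
E
python3 - <<'E'
from h import *
print([ground("top",uv,.058).round(4) for uv in [(272.2,230.8),(302.2,229.5),(332.8,228.6),(363,228)]])
print("mush",ground("top",(240+619/5,195+161/5),.088),"bar",ground("top",(240+159/5,195+178/5),.077),"hinge",ground("top",(240+313/5,195+172/5),.068))
delta([.547,-.028,.20])
E
```

```text
[array([0.5171, 0.0621, 0.058 ]), array([ 0.5233, -0.029 ,  0.058 ]), array([ 0.5284, -0.1218,  0.058 ]), array([ 0.5325, -0.2133,  0.058 ])]
mush [ 0.53277266 -0.21125467  0.088     ] bar [0.51643403 0.06273307 0.077     ] hinge [ 0.52299191 -0.02991722  0.068     ]
pos [ 0.1476 -0.5294  0.2294] [-3.14  -0.     0.272] t 0.1 F [-0.   -0.81 -0.64]
shift [ 0.5194 -0.3757  0.0303] turn [-0.0019  0.      0.2138]
```

>>> drive_tool([
  [0.0,[0.05,-0.035,0],[0,0,0.1]],
  [0.0,[0.1,-0.07,0],[0,0,0.21]],
  [0.0,[0.15,-0.105,0],[0,0,0.214]],
  [0.0,[0.2,-0.14,0],[0,0,0.214]],
  [0.0,[0.25,-0.175,0],[0,0,0.214]],
])

```text
time: 0.72
tool_pos: [0.3422, -0.2923, 0.2301]
ee_rot: [-3.141, 0.0, 0.057]
wrist_force: [0.4, -1.2, 0.5]
width: 0.0476
finger_force: 0.0
```

```bash
python3 -c "
from h import *
delta([.547,-.028,.20])"
```

```text
pos [ 0.3422 -0.2923  0.2301] [-3.141  0.     0.057] t 0.725 F [ 0.37 -1.25  0.47]
shift [ 0.2196 -0.2521  0.0301] turn [-0.0002  0.0001 -0.0007]
```

>>> drive_tool([
  [0.0,[0.04,-0.045,0],[0,0,0]],
  [0.0,[0.08,-0.09,0],[0,0,0]],
  [0.0,[0.12,-0.135,0],[0,0,0]],
  [0.0,[0.16,-0.18,0],[0,0,0]],
  [0.0,[0.2,-0.225,0],[0,0,0]],
])

```text
time: 1.35
tool_pos: [0.5289, -0.0562, 0.23]
ee_rot: [3.141, 0.0, 0.058]
wrist_force: [0.1, -0.2, -0.7]
width: 0.0008
finger_force: 0.0
```

```bash
python3 -c "
from h import *
delta([.547,-.028,.20])
c=imaging.get_calibration('wrist')
im=imaging.snapshot('wrist');cv2.imwrite('pics/w1.png',im[:,:,::-1])
import pickle;pickle.dump(c,open('w1.pkl','wb'));print(c)
"
```

```text
pos [ 0.5289 -0.0562  0.23  ] [3.141 0.    0.058] t 1.35 F [ 0.12 -0.22 -0.72]
shift [ 0.0197 -0.0271  0.03  ] turn [ 0.0003  0.0005 -0.    ]
{'intrinsics': array([[325.1922621 ,   0.        , 276.84881947],
       [  0.        , 325.1922621 , 211.75894853],
       [  0.        ,   0.        ,   1.        ]]), 'position': array([ 0.6066083 , -0.05238183,  0.38451997]), 'rotation': array([-2.70922914e-01,  2.34346960e-04, -1.51212576e+00])}
```

View pics/w1.png

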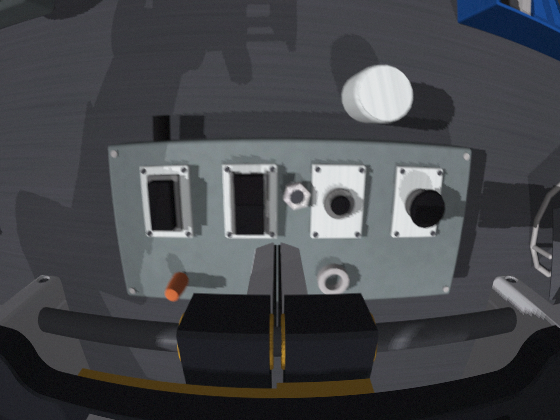

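The wrist view shows the bar key around (162,204), the rocker plate around (251,201), the small button at (341,205) and the mushroom top at (427,207).

```bash
python3 -c "
from h import *
import pickle;c=pickle.load(open('w1.pkl','rb'))
g=lambda u,z:ground('wrist',u,z,c)
for n,p in dict(bar=[(141,167),(189,167),(190,236),(146,237)],rock=[(224,165),(276,165),(277,237),(226,237)],small=[(312,165),(363,165),(365,237),(312,237)],mush=[(393,166),(441,166),(440,237),(391,237)]).items():
    q=np.array([g(u,.058) for u in p]);print(n,q.mean(0).round(4),np.linalg.norm(q[0]-q[1]).round(3),np.linalg.norm(q[1]-q[2]).round(3))
print('mushtop',g((427,208),.088),'bartop',g((162,204),.077),'hinge',g((250,203),.068))
"
```

```text
bar [0.5192 0.0626 0.058 ] 0.055 0.076
rock [ 0.525  -0.0298  0.058 ] 0.053 0.077
small [ 0.5305 -0.1216  0.058 ] 0.053 0.079
mush [ 0.5358 -0.212   0.058 ] 0.059 0.084
mushtop [ 0.53730262 -0.20924302  0.088     ] bartop [0.52265664 0.05983795 0.077     ] hinge [ 0.52637903 -0.02998489  0.068     ]
```

>>> drive_tool([
  [0.0,[0.0187,-0.027,0.02],[0,0,0]],
  [0.0,[0.0187,-0.027,0.07],[0,0,0]],
  [0.0,[0.0187,-0.027,0.11],[0,0,0]],
  [0.0,[0.0187,-0.027,0.122],[0,0,0]],
  [0.0,[0.0187,-0.027,0.13],[0,0,0]],
])

```text
time: 2.02
tool_pos: [0.5451, -0.0301, 0.1006]
ee_rot: [-3.141, 0.0, 0.057]
wrist_force: [-2.1, 0.8, 1.2]
width: 0.0005
finger_force: 0.9
```

>>> drive_tool([
  [0.0,[0,0,0.003],[0,0,0]],
  [0.0,[0,0,0.006],[0,0,0]],
  [0.0,[0,0,0.008],[0,0,0]],
  [0.0,[0,0,0.009],[0,0,0]],
  [0.0,[0,0,0.009],[0,0,0]],
])

```text
time: 2.65
tool_pos: [0.5462, -0.0301, 0.0932]
ee_rot: [3.141, -0.003, 0.058]
wrist_force: [-0.0, -0.1, 5.5]
width: 0.0006
finger_force: 2.7
```

>>> drive_tool([
  [0.0,[0,0,0.002],[0,0,0]],
  [0.0,[0,0,0.004],[0,0,0]],
  [0.0,[0,0,0.004],[0,0,0]],
])

```text
time: 3.02
tool_pos: [0.5464, -0.0301, 0.0929]
ee_rot: [3.14, -0.004, 0.058]
wrist_force: [-8.2, 1.0, 19.4]
width: 0.0007
finger_force: 9.7
```

The rocker is at its stop: 19 N gave no further travel. Next I lift and go over to the mushroom.

>>> drive_tool([
  [0.0,[0,0,-0.05],[0,0,0]],
  [0.0,[0,0,-0.09],[0,0,0]],
  [0.0,[-0.01,0.06,-0.09],[0,0,0]],
  [0.0,[-0.02,0.12,-0.09],[0,0,0]],
  [0.0,[-0.022,0.17,-0.09],[0,0,0]],
])

```text
time: 3.65
tool_pos: [0.533, -0.2031, 0.178]
ee_rot: [3.14, -0.001, 0.057]
wrist_force: [0.9, 0.2, -0.3]
width: 0.0002
finger_force: 0.0
```

```bash
python3 -c "
from h import *
delta([.5355,-.211,.125])
c=imaging.get_calibration('wrist')
im=imaging.snapshot('wrist');cv2.imwrite('pics/w2.png',im[:,:,::-1])
import pickle;pickle.dump(c,open('w2.pkl','wb'))
"
```

```text
pos [ 0.533  -0.2031  0.178 ] [ 3.14e+00 -1.00e-03  5.70e-02] t 3.65 F [ 0.9   0.16 -0.34]
shift [0.002 0.008 0.053] turn [ 0.0012 -0.0014 -0.0007]
```

View pics/w2.png

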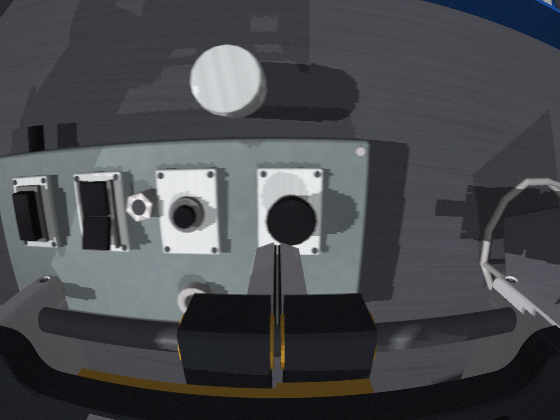

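The rocker shows its near half up and the nut is undisturbed at (138,207). The mushroom is at (291,220), just right of the fingers, as computed.

>>> drive_tool([
  [0.0,[0.002,0.008,0.03],[0,0,0]],
  [0.0,[0.002,0.008,0.06],[0,0,0]],
  [0.0,[0.002,0.008,0.067],[0,0,0]],
  [0.0,[0.002,0.008,0.073],[0,0,0]],
  [0.0,[0.002,0.008,0.075],[0,0,0]],
])

```text
time: 4.32
tool_pos: [0.5357, -0.2088, 0.1052]
ee_rot: [3.14, -0.001, 0.058]
wrist_force: [-5.6, 1.1, 11.5]
width: 0.0005
finger_force: 5.9
```

>>> drive_tool([
  [0.0,[0,0,0.002],[0,0,0]],
  [0.0,[0,0,0.002],[0,0,0]],
])

```text
time: 4.58
tool_pos: [0.5357, -0.2088, 0.1051]
ee_rot: [3.14, -0.002, 0.058]
wrist_force: [-7.8, 3.8, 13.6]
width: 0.0007
finger_force: 6.6
```

The mushroom is at its stop too. Now to the bar key.

>>> drive_tool([
  [0.0,[0,0,-0.05],[0,0,0]],
  [0.0,[0,0,-0.09],[0,0,0]],
  [0.0,[0,-0.06,-0.09],[0,0,0]],
  [0.0,[0,-0.12,-0.09],[0,0,0]],
  [0.0,[0,-0.18,-0.09],[0,0,0]],
])

```text
time: 5.2
tool_pos: [0.5257, -0.0272, 0.1921]
ee_rot: [3.141, -0.004, 0.057]
wrist_force: [0.9, 0.6, 0.6]
width: 0.0002
finger_force: 0.0
```

>>> drive_tool([
  [0.0,[0,-0.05,0],[0,0,0]],
  [0.0,[0,-0.085,0],[0,0,0]],
  [0.0,[0,-0.085,0],[0,0,0]],
])

```text
time: 5.58
tool_pos: [0.5206, 0.0583, 0.1918]
ee_rot: [-3.141, -0.003, 0.062]
wrist_force: [0.2, 0.0, 0.3]
width: 0.0004
finger_force: 0.0
```

```bash
python3 -c "
from h import *
delta([.520,.062,.110])
c=imaging.get_calibration('wrist')
im=imaging.snapshot('wrist');cv2.imwrite('pics/w3.png',im[:,:,::-1])
"
```

```text
pos [0.5206 0.0583 0.1918] [-3.141e+00 -3.000e-03  6.200e-02] t 5.575 F [0.17 0.03 0.32]
shift [-0.0006 -0.0038  0.0817] turn [-0.0002 -0.0029  0.0045]
```

View pics/w3.png

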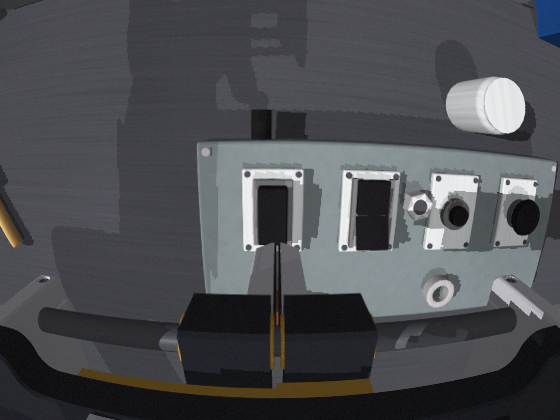

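The bar key at (273,213) is straight ahead of the closed fingers, and the plate is centred at (272,209). The nut and collar are in place, so I press.

>>> drive_tool([
  [0.0,[0,-0.004,0.04],[0,0,0]],
  [0.0,[0,-0.004,0.08],[0,0,0]],
  [0.0,[0,-0.004,0.092],[0,0,0]],
  [0.0,[0,-0.004,0.097],[0,0,0]],
  [0.0,[0,-0.004,0.0985],[0,0,0]],
])

```text
time: 6.25
tool_pos: [0.5188, 0.0585, 0.096]
ee_rot: [3.14, 0.003, 0.057]
wrist_force: [-12.7, -1.5, 18.8]
width: 0.0004
finger_force: 9.3
```

>>> drive_tool([
  [0.0,[0,0,0.001],[0,0,0]],
  [0.0,[0,0,0.001],[0,0,0]],
  [0.0,[0,0,0.001],[0,0,0]],
  [0.0,[0,0,0.001],[0,0,0]],
])

```text
time: 6.75
tool_pos: [0.5188, 0.0585, 0.096]
ee_rot: [3.14, 0.002, 0.057]
wrist_force: [-12.6, -1.6, 18.7]
width: 0.0005
finger_force: 9.0
```

```bash
python3 -c "
from h import *
delta([.520,.062,.096])
im=imaging.snapshot('scene');b=cv2.resize(im[150:290,160:340,::-1],None,fx=4,fy=4,interpolation=cv2.INTER_CUBIC);cv2.imwrite('pics/s3.png',b)
delta([.520,.062,.096])
"
```

```text
pos [0.5188 0.0585 0.096 ] [3.14e+00 2.00e-03 5.70e-02] t 6.75 F [-12.57  -1.6   18.7 ]
shift [ 0.0014 -0.0034  0.    ] turn [ 0.0014  0.0023 -0.0011]
pos [0.5188 0.0585 0.096 ] [3.14e+00 2.00e-03 5.70e-02] t 6.8 F [-11.63  -0.76  17.73]
shift [ 0.0014 -0.0035 -0.    ] turn [ 0.0014  0.0023 -0.0012]
```

View pics/s3.png

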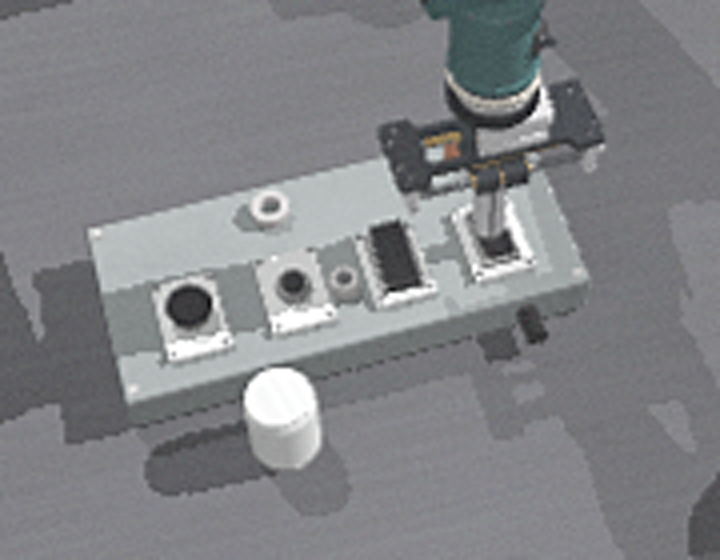

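The fingers hold the bar key down at its 71 mm stop height with about 18 N. The collar, nut, nozzle (seen through the gripper) and can are in place, so I hand in.

```bash
python3 -c "
from bench import robot
print(robot.close_job())"
```

```text
the job is handed in; nothing more can be done
None
```

I switched the rocker over, pushed the mushroom button in, and handed the job in with the fingers holding the bar key at its stop (about 18 N); the loose things visible in the last pictures were in place, and no verdict came back.

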